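# Charge the grinding jar from the loose-lidded ball tin

### The job

Charge the grinding jar: lift the ball tin off its sloping rest with the fingers pinching its loose lid shut, carry it to the jar with the lid still shut, then draw the lid back and tip all three steel balls into the jar without spilling any. Leave the empty tin standing flat on the bench, and do not shift or tip the jar or push the vials about.

Things in the scene. Friction and masses are not known exactly. Their poses are not given: they have to be found in the camera images.
- ball_tin: Oblong aluminium tin, 100 long (x) x 46 wide (y) x 35 high, under 0.45 kg full. Origin: centre of its underside; +z up, -x to its nose (pouring end), +y to its lid tab. It starts on the sloping rest, nose up by 0.31 rad and pointing roughly at the robot (within 0.4 rad). The rest's end stop behind its rear end keeps the lid from sliding open. Its long sides are free to grip.
- pour_lip (a point): Middle of the tin's pouring lip, at tin x = -50, z = 20 mm. The tin's flat floor (5 mm up) ramps up from the middle to this lip at 17 degrees, so with the lid open the balls roll out over it when the nose is slowly tipped down well past that (40 to 45 degrees is sure). With the lid shut they stay in.
- tin_lid (a joint): How far the lid has slid back along the tin's +x (away from the nose), in m: 0 shut, 0.038 fully open (end stop). Captive but loose: 60 g, almost no friction. On a level tin it stays put; tilt an unheld tin over about 6 degrees and it slides by itself: open if the nose is up, shut if the nose is down.
- lid_top (a point): Middle of the lid's flat top face, 38.5 mm above the tin's underside. The lid is a steel plate 100 x 44 x 3 mm that covers the whole tin when shut and overhangs its rear end when open. With the tin standing level, a fingertip pressed lightly on it and dragged draws it along.
- lid_tab (a point): Centre of the lid's tab, a plate 34 long (tin x) x 4 thick x 30 high hanging outside the tin's +y wall; at tin x = -15 (shut) to +23 (open), y = 25.5, z = 22 mm. Fingers closing along tin y here, on the tab and the bare wall opposite (50.5 mm across), hold tin and lid together, shut or open; gripped elsewhere, the lid can slide until its tab meets a finger.
- sloping_rest: Fixed grey plastic rest on which the tin starts. Foot 104 x 58 x 5 mm, plate under the tin 34 mm wide; the end stop at its low (+x) end reaches about 55 mm above the bench. Origin: centre of its underside, x along the tin; the tin's origin starts 30 mm above it.
- grinding_jar: Open round steel jar on the bench, 104 mm outside, 94 mm inside, 55 mm high, inner floor 6 mm up. Loose, 0.5 to 1 kg. Origin: centre of its underside. Keep the hand and wrist clear of the tall open carton to its left (from y = 0.41 m on, up to 0.48 m high) and of the instruments behind (from x = 0.53 m, about 0.2 m high; the right-hand one spans y below -0.07 m).
- ball_1_center (a point): Centre of a steel ball of 18 mm, 24 g, inside the tin at first.
- ball_2_center (a point): Centre of the second steel ball, the same.
- ball_3_center (a point): Centre of the third steel ball, the same.
- vial_1: Bystander: capped vial, 27 mm across, 48 high, origin at the centre of its underside.
- vial_2: Bystander: capped vial, 28 mm across, 52 high, origin at the centre of its underside.
- vial_3: Bystander: capped vial, 29 mm across, 48 high, origin at the centre of its underside.

How it is judged:
By the outcome, as a careful person would: the job done as asked, in the order asked, and still so for the second after the job is handed in, with the robot touching nothing.
It also fails if it takes over 72 s, if anything falls off the work surface, if the arm or the gripper's body presses on something with over 40 N, if the wrist force passes 120 N, or if a joint passes its speed limit or range.

### The arm

A 7-joint arm with a two-finger parallel gripper is mounted at the origin on a cart in front of the work surface, level with it; the furniture and walls round the work are solid. World frame = base frame: x ahead of the robot, y to its left, z up, the work surface at z = 0. Lengths are in m, angles in rad, forces in N, time in s.
With the tool pointing down it reaches from about 0.4 to 0.875 m from the base axis. Payload 19.3 kg.
Tool frame: the origin (TCP) lies on the centre line of the jaws, within the pads' length; the fingertips stand 25 mm ahead of it and the grasp point (between the pads) lies 6 mm ahead of it (tips_ahead is the distance from the TCP to the fingertips, in m); z points along the fingers, y is the direction in which the jaws open and shut (so a half turn about z gives the same grasp; the last joint's range is limited). The gripper opens to 85 mm and grips with 20 to 120 N. Pads are 22 mm wide; open, the fingers measure 114 mm over their backs; the gripper's body (76 mm by 85 mm) begins 54 mm behind the grasp point. The pads swing forward as they close: fully open they stand 13 mm farther back than shut.
Start: joints at [1.035, 0.521, -0.036, 1.599, 0.021, 1.021, -0.113], TCP at [0.281, -0.558, 0.256] pointing down, gripper open.
Joint ranges: [-2.91, 2.91], [-0.3, 2.13], [-1.5, 1.42], [0.17, 2.43], [-1.26, 4.41], [0.16, 1.93], [-2.52, 2.52]. Speed limits (rad/s): [1.89, 1.89, 2.39, 2.39, 3.01, 3.01, 3.01].

### API

Orientations are given as [roll, pitch, yaw] about the fixed x, y, z axes, in that order (R = Rz(yaw) Ry(pitch) Rx(roll)).
In Python, from workcell import observe, grab_frame, job_done, outline_of, tips_ahead gives the robot as it stands. The module is installed in compiled form; this text tells all that it offers.
- The arm moves only by the tool move_arm, never from a script. Its argument "motion" is a list of rows, each a list of 2 entries, a list of its own where there are three numbers: the shift along the world's x, y, z in mm, then the turn, a rotation vector about the world's x, y, z in rad. A call has 1 to 12 rows; each row is the pose to reach, as a shift and turn from the pose commanded when the call began; what a row does not reach only later rows make up. A row lasts 1/8 s, in which the tool goes at most 62.5 mm and 10.7 degrees, less where a joint would pass 70% of its speed; a pose out of reach is approached as far as the arm can. A call with a gripper value outside its range is refused whole. "jaw" is the finger opening in mm, from 0 to 85.4, set as the call begins (left out, the last holds). The fingers move at their own pace and stop on an object; "grip_force" is the grip in N (left out, the last holds). Time passes only in rows, so rows that repeat a pose let the fingers close. It gives the time, the measured TCP pose, the force and the opening at its end, in the units of the state.
- observe(): the state, without advancing time (a new reading comes with each control period).
- grab_frame(name): name is "side" or "top"; returns a dict with "frame" (400x640x3 uint8, red, green, blue), "fx", "fy", "cx", "cy" (pixels), "T" (4x4, takes a point from camera to world coordinates). Camera axes: x right, y down, z forward; pixel columns grow to the right and rows downward; lengths in m; the calibration is good to about 2 mm. A picture is of the moment at which its call begins. There is no depth.
- job_done(): hands the job in, once; it reports no verdict.
Trained networks look in the newest picture that a camera, given by its name, has taken for a name from the list of things; names that differ only in an ending like _2 or _b are one class to them, and where a whole thing is asked for, a point or a joint stands for the part that bears it (a point fixed in the world has none). Each returns a list of dicts, best first, with "score" (0 to 1); they miss things now and then, are a little off and sometimes report something else, mostly with a low value. They report only what shows in the picture. A call takes as long as a camera call.
- outline_of(label, camera): "pixels" (400x640 bool, what is visible of it) and "pixel" ([column, row] in pixels, amid what is visible of it).
The state is a dict: "clock": time; "qpos": joint angles; "qd": joint speeds; "joint_efforts": joint torques, N m; "position": TCP position; "tool_rot": TCP orientation; "force": force on the tool from outside, world axes, zero at the start; "moment": the same for the moment, N m; "grip_width": finger opening in m.
Only numpy, scipy, OpenCV 4.12 (cv2) and the standard library are available. Lean on these libraries where they do the work, as an engineer would, in place of code of your own. Each camera call takes 0.05 s, during which the arm holds its last target.

## Working session

There is one attempt and no reset: what is moved stays moved. The work goes in short steps, Python scripts to look and compute and a tool call to move; the robot and the scene stay as the last step left them, time stands still between calls to the robot, and variables do not carry over. Pictures are saved under pics/ and viewed, and the job is handed in when it is done.

Besides the shell and the picture viewer there is one more tool, called after "Call:" as name([rows], argument=value, ...), one row to a line, values as JSON. move_arm: Moves the arm, as the interface text tells. Its arguments: {"type":"object","properties":{"motion":{"type":"array"},"jaw":{"type":"number"},"grip_force":{"type":"number"}},"required":["motion"]}

```bash
mkdir -p pics
cat > h.py <<'E'
import numpy as np, cv2
from workcell import *
def snap(cam,name):
    d=grab_frame(cam); cv2.imwrite(f'pics/{name}.png',d['frame'][:,:,::-1]); return d
E
python3 - <<'E'
from h import *
np.set_printoptions(precision=4,suppress=True)
s=observe(); print(s); print(tips_ahead)
for c in('side','top'):
    d=snap(c,c+'0'); print(c,d['fx'],d['fy'],d['cx'],d['cy']); print(d['T'])
E
```

```text
{'clock': 0.0, 'qpos': array([ 1.0348,  0.522 , -0.0363,  1.6   ,  0.0212,  1.0211, -0.1128]), 'qd': array([ 0.0009,  0.0013,  0.0038, -0.0015, -0.0024,  0.0009, -0.0007]), 'joint_efforts': array([  0.0002, -92.7106,   1.9801, -36.9926,   0.0179,   0.0084,
         0.    ]), 'position': array([ 0.2805, -0.5582,  0.2557]), 'tool_rot': array([-3.1405,  0.0001,  0.4658]), 'force': array([0.4107, 0.0219, 0.2991]), 'moment': array([-0.0146,  0.0169,  0.0043]), 'grip_width': 0.08583501665802212}
0.025
side 475.5664186589692 475.5664186589692 316.6393546516994 199.36641628609667
[[-0.9241 -0.2166  0.3148  0.1751]
 [-0.3814  0.4729 -0.7943  0.7505]
 [ 0.0232 -0.8541 -0.5196  0.5939]
 [ 0.      0.      0.      1.    ]]
top 407.5850809609406 407.5850809609406 321.6340878595429 192.41703200893252
[[-0.0273 -0.9968  0.0757  0.4364]
 [-0.9995  0.0258 -0.0204 -0.0725]
 [ 0.0183 -0.0762 -0.9969  0.9062]
 [ 0.      0.      0.      1.    ]]
```

View pics/side0.png

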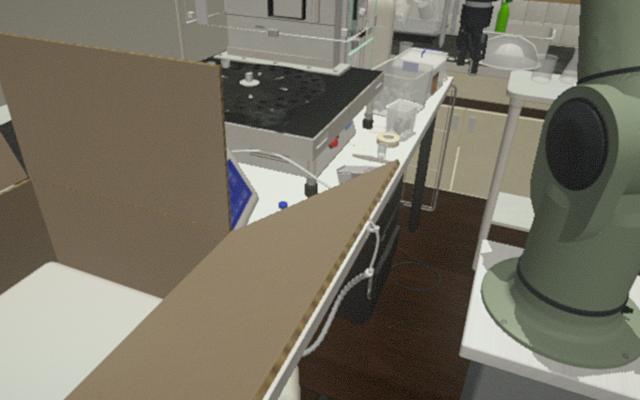

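View pics/top0.png

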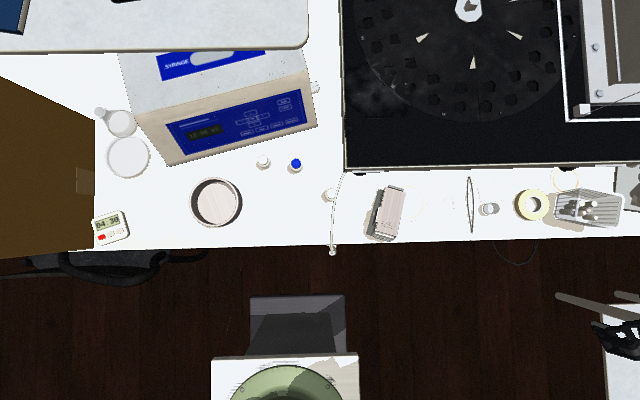

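Run:
```python
from h import *
for c in('side','top'):
    d=cv2.imread(f'pics/{c}0.png')
    for l in('ball_tin','lid_tab','tin_lid','sloping_rest','grinding_jar','vial_1'):
        for r in outline_of(l,c)[:4]:
            m=r['pixels']; ys,xs=np.nonzero(m)
            print(c,l,round(r['score'],2),np.round(r['pixel'],1),m.sum(),xs.min(),xs.max(),ys.min(),ys.max())
            np.save(f'pics/{c}_{l}.npy',m) if r['score']>.5 and l!='vial_1' else 0
            k,_=cv2.findContours(m.astype(np.uint8),cv2.RETR_EXTERNAL,cv2.CHAIN_APPROX_NONE)
            col={'ball_tin':(0,0,255),'lid_tab':(0,255,0),'tin_lid':(0,255,255),'sloping_rest':(255,0,0)}.get(l,(255,0,255))
            cv2.drawContours(d,k,-1,col,1)
    cv2.imwrite(f'pics/{c}0o.png',d)
```

```text
side ball_tin 0.71 [352.5 171.6] 385 337 377 166 182
side lid_tab 0.61 [353.2 169.7] 205 338 373 167 176
side tin_lid 0.59 [355.  170.8] 269 337 375 166 177
side tin_lid 0.17 [351.9 171.7] 419 337 375 165 183
side vial_1 0.42 [283.3 207.1] 92 276 287 200 210
top ball_tin 0.76 [385.  214.5] 1304 372 404 187 241
top lid_tab 0.76 [388.8 211.1] 1028 373 404 187 235
top tin_lid 0.61 [389.2 211. ] 1015 373 404 188 234
top sloping_rest 0.7 [370.2 218.5] 209 365 399 186 235
top grinding_jar 0.97 [215.3 203.2] 2083 189 241 177 226
top vial_1 0.59 [295.3 162.8] 158 290 302 158 172
top vial_1 0.42 [260.5 163.6] 148 257 270 155 168
```

Run:
```python
import cv2,numpy as np
a=cv2.imread('pics/top0.png');b=cv2.imread('pics/top0o.png')
c=[cv2.resize(x[170:260,340:430],(400,400),interpolation=cv2.INTER_CUBIC) for x in(a,b)]
cv2.imwrite('pics/z1.png',np.hstack(c))
a=cv2.imread('pics/side0.png');cv2.imwrite('pics/z2.png',cv2.resize(a[140:220,260:400],None,fx=5.6,fy=5.6,interpolation=cv2.INTER_CUBIC))
a=cv2.imread('pics/top0.png');cv2.imwrite('pics/z3.png',cv2.resize(a[140:260,180:380],None,fx=4,fy=4,interpolation=cv2.INTER_CUBIC))
```

```text
(no output)
```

View pics/z1.png

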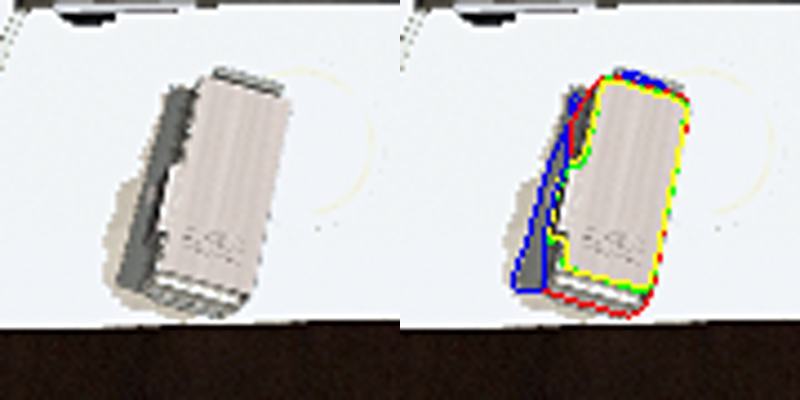

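View pics/z2.png

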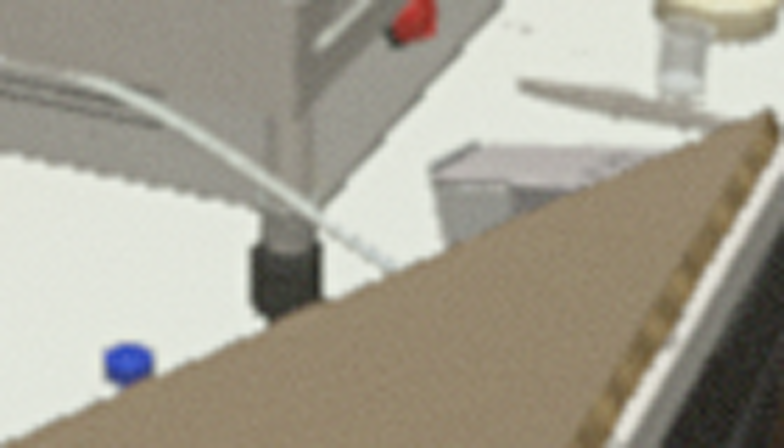

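View pics/z3.png

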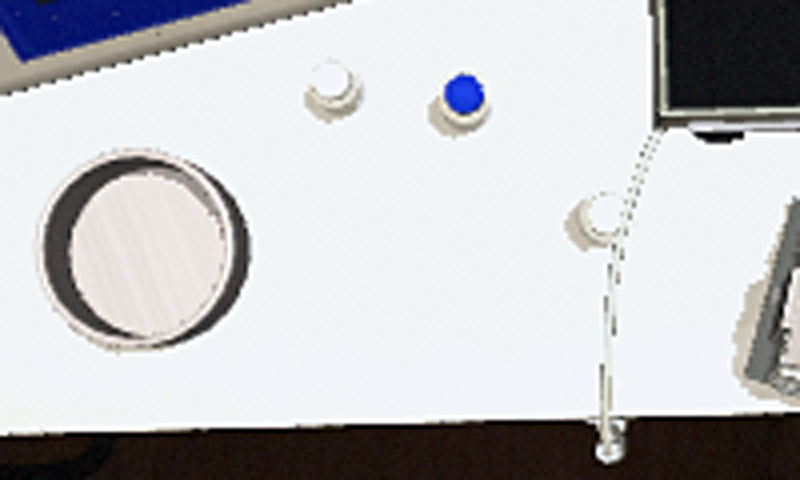

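```bash
cat > fit.py <<'E'
from h import *
from scipy.optimize import minimize
CAM={}
def cam(d): return dict(fx=d['fx'],fy=d['fy'],cx=d['cx'],cy=d['cy'],T=np.array(d['T']))
def proj(P,c):
    P=np.atleast_2d(P); T=c['T']; q=(P-T[:3,3])@T[:3,:3]
    return np.c_[c['fx']*q[:,0]/q[:,2]+c['cx'],c['fy']*q[:,1]/q[:,2]+c['cy']]
def ray(px,c):
    v=np.array([(px[0]-c['cx'])/c['fx'],(px[1]-c['cy'])/c['fy'],1.]); return c['T'][:3,3],c['T'][:3,:3]@v
def onz(px,z,c):
    o,v=ray(px,c); return o+v*(z-o[2])/v[2]
def box(x0,x1,y0,y1,z0,z1): return np.array([[x,y,z] for x in(x0,x1) for y in(y0,y1) for z in(z0,z1)],float)/1000
def hullmask(sets,c,S=4,roi=(0,0,640,400)):
    x0,y0,w,h=roi; m=np.zeros((h*S,w*S),np.uint8)
    for P in sets:
        p=proj(P,c); p=cv2.convexHull(((p-[x0,y0]+.5)*S*16).astype(np.int32)).reshape(-1,2)
        cv2.fillConvexPoly(m,p,1,shift=4)
    return m
def Rzy(yaw,pitch):
    a,b=yaw,pitch
    return np.array([[np.cos(a),-np.sin(a),0],[np.sin(a),np.cos(a),0],[0,0,1]])@np.array([[np.cos(b),0,np.sin(b)],[0,1,0],[-np.sin(b),0,np.cos(b)]])
def lidparts(q): o=q*1000; return [box(-50+o,50+o,-22,22,37,40),box(-32+o,2+o,23.5,27.5,7,37)]
def body(): return [box(-50,50,-23,23,0,20),box(-45,50,-23,23,0,37)]
def place(sets,x,y,z,yaw,pitch): R=Rzy(yaw,pitch); return [P@R.T+[x,y,z] for P in sets]
E
python3 - <<'E'
from fit import *
c=cam(grab_frame('top')); s=cam(grab_frame('side'))
S=4; roi=(340,160,100,100)
def up(m): m=m[160:260,340:440].astype(np.uint8); return np.kron(m,np.ones((S,S),np.uint8))
lid=up(np.load('pics/top_tin_lid.npy')); tin=up(np.load('pics/top_ball_tin.npy'))
iou=lambda a,b:(a&b).sum()/(a|b).sum()
def cost(p):
    x,y,yw=p
    return -iou(hullmask(place(lidparts(0),x,y,.03,yw,.31),c,S,roi),lid)-iou(hullmask(place(lidparts(0)+body(),x,y,.03,yw,.31),c,S,roi),tin)
p0=onz((388,211),.06,c); best=None
for yw in(-.6,-.4,-.2):
    r=minimize(cost,[p0[0],p0[1],yw],method='Nelder-Mead',options=dict(initial_simplex=[[p0[0],p0[1],yw],[p0[0]+.01,p0[1],yw],[p0[0],p0[1]+.01,yw],[p0[0],p0[1],yw+.1]]))
    print(r.x,r.fun)
    if best is None or r.fun<best.fun: best=r
x,y,yw=best.x
d=cv2.imread('pics/top0.png'); z=cv2.resize(d[170:260,340:430],None,fx=8,fy=8,interpolation=cv2.INTER_CUBIC)[:600]
L=place([np.array([[-50,-22,40],[50,-22,40],[50,22,40],[-50,22,40.]])/1e3, np.array([[-32,27.5,37],[2,27.5,37],[2,27.5,7],[-32,27.5,7]])/1e3],x,y,.03,yw,.31)
for P in L:
    q=((proj(P,c)-[340,170]+.5)*8).astype(int); cv2.polylines(z,[q],True,(0,0,255),1)
cv2.imwrite('pics/fit.png',z)
print('robot dir',np.arctan2(y,x))
# jar
m=np.load('pics/top_grinding_jar.npy').astype(np.uint8)
t=np.linspace(0,2*np.pi,60)
def ring(x,y,r,z): return np.c_[x+r*np.cos(t),y+r*np.sin(t),0*t+z]
M=np.kron(m[160:240,170:260],np.ones((S,S),np.uint8))
j0=onz((215,203),.03,c)
r=minimize(lambda p:-iou(hullmask([np.r_[ring(p[0],p[1],.052,.055),ring(p[0],p[1],.052,0)]],c,S,(170,160,90,80)),M),j0[:2],method='Nelder-Mead',options=dict(initial_simplex=[j0[:2],j0[:2]+[.01,0],j0[:2]+[0,.01]]))
print('jar',r.x,r.fun)
d2=cv2.resize(d[140:260,180:380],None,fx=4,fy=4,interpolation=cv2.INTER_CUBIC)
for rr,zz in((.052,.055),(.047,.055),(.047,.006)):
    cv2.polylines(d2,[((proj(ring(*r.x,rr,zz),c)-[180,140]+.5)*4).astype(int)],True,(0,0,255),1)
cv2.imwrite('pics/jarfit.png',d2)
for n,px,h in(('blue',(295.5,163.5),.05),('white',(262.5,160.5),.05),('w2',(331,194),.05)): print(n,onz(px,h,c))
print('edge',onz((330,246),0,c),onz((390,241),0,c),onz((215,248),0,c))
# tube
curve=[(345,172),(340,183),(335,198),(332,215),(331,235),(330.5,250)]
for px in curve:
    print(px,[ (h,proj(onz(px,h,c),s)[0].round(0)) for h in(0,.05,.1,.15,.2)])
E
```

```text
[ 0.44798896 -0.2265766  -0.3061335 ] -1.8779048981558644
[ 0.44797322 -0.22662474 -0.30378935] -1.8773617127225513
[ 0.44783128 -0.22672221 -0.30024235] -1.87750028223772
robot dir -0.46824802231699103
jar [0.48840974 0.13793886] -0.9471657204804154
blue [ 0.56416482 -0.03635366  0.05      ]
white [0.57227345 0.03318195 0.05      ]
w2 [ 0.49752462 -0.10961835  0.05      ]
edge [ 0.38603408 -0.10623007  0.        ] [ 0.39326818 -0.23958413  0.        ] [0.3888294  0.14656857 0.        ]
(345, 172) [(0, array([309., 201.])), (0.05, array([311., 184.])), (0.1, array([313., 166.])), (0.15, array([316., 147.])), (0.2, array([318., 127.]))]
(340, 183) [(0, array([316., 205.])), (0.05, array([318., 188.])), (0.1, array([320., 170.])), (0.15, array([322., 150.])), (0.2, array([325., 130.]))]
(335, 198) [(0, array([328., 211.])), (0.05, array([329., 193.])), (0.1, array([331., 174.])), (0.15, array([333., 154.])), (0.2, array([335., 133.]))]
(332, 215) [(0, array([342., 216.])), (0.05, array([343., 198.])), (0.1, array([344., 179.])), (0.15, array([346., 159.])), (0.2, array([347., 137.]))]
(331, 235) [(0, array([360., 222.])), (0.05, array([361., 203.])), (0.1, array([361., 183.])), (0.15, array([362., 162.])), (0.2, array([363., 141.]))]
(330.5, 250) [(0, array([374., 226.])), (0.05, array([374., 207.])), (0.1, array([374., 186.])), (0.15, array([375., 165.])), (0.2, array([375., 143.]))]
```

View pics/fit.png

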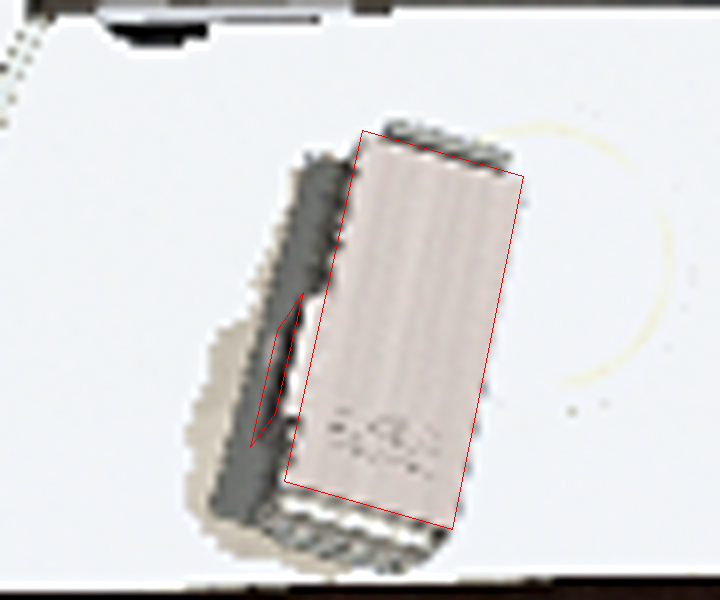

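View pics/jarfit.png

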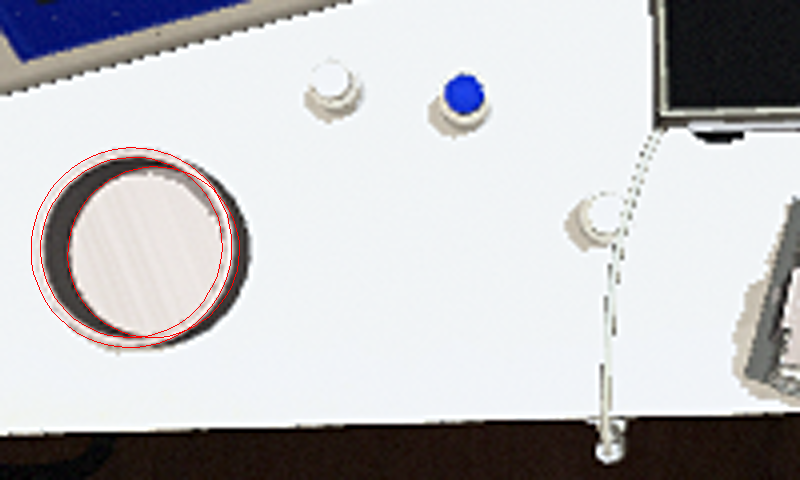

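```bash
cat >> fit.py <<'E'
from scipy.spatial.transform import Rotation as Ro
def tcp_for(tinR,tino,p,toolR,ahead=.006):
    "TCP so that grasp point sits at tin point p (mm)"
    return tinR@(np.array(p)/1e3)+tino-ahead*toolR[:,2]
def delta(pos,R,s=None):
    s=s or observe(); R0=Ro.from_euler('xyz',s['tool_rot'])
    rv=(Ro.from_matrix(R)*R0.inv()).as_rotvec()
    print('shift mm',((pos-s['position'])*1000).round(1),'turn',rv.round(3),'|turn|',np.linalg.norm(rv).round(3))
def down(yaw): return Ro.from_euler('xyz',[np.pi,0,yaw]).as_matrix()
E
python3 - <<'E'
from fit import *
R=Rzy(-.303,.31);o=np.array([.448,-.2266,.03])
T=down(-.303+np.pi); p=tcp_for(R,o,(-15,2.25,28),T); print(p, p[2]); delta(p,T)
E
```

```text
[ 0.44318964 -0.22273877  0.06724122] 0.06724121950345163
shift mm [ 162.5  335.7 -189.1] turn [ 0.    -0.     2.373] |turn| 2.373
```

Call:
move_arm([
  [[10, 25, 0], [0, 0, 0.18]],
  [[25, 55, 0], [0, 0, 0.36]],
  [[40, 85, 0], [0, 0, 0.54]],
  [[55, 115, 0], [0, 0, 0.72]],
  [[70, 145, 0], [0, 0, 0.9]],
  [[85, 175, 0], [0, 0, 1.08]],
  [[100, 205, 0], [0, 0, 1.26]],
  [[115, 240, 0], [0, 0, 1.44]],
  [[130, 270, -10], [0, 0, 1.62]],
  [[142, 300, -20], [0, 0, 1.8]],
  [[152, 320, -35], [0, 0, 1.98]],
  [[162, 336, -50], [0, 0, 2.16]],
], jaw=85)

```text
clock: 2.3
position: [0.4431, -0.2216, 0.2061]
tool_rot: [-3.142, 0.001, 2.632]
force: [-0.9, -0.0, 0.4]
grip_width: 0.0847
```

Run:
```python
from fit import *
s=observe();print(s['qpos'].round(3),s['position'],s['tool_rot'],s['clock'])
d=snap('top','t1')
R=Rzy(-.303,.31);o=np.array([.448,-.2266,.03])
T=down(-.303+np.pi); p=tcp_for(R,o,(-15,2.25,28),T); delta(p,T)
```

```text
[ 0.821  0.442 -0.618  1.963  0.339  0.839  1.079] [ 0.44309766 -0.22161601  0.20608491] [-3.14156415e+00  5.33977792e-04  2.63210267e+00] 2.3
shift mm [  -0.5   -3.3 -137.3] turn [-0.002 -0.001  0.195] |turn| 0.195
```

View pics/t1.png

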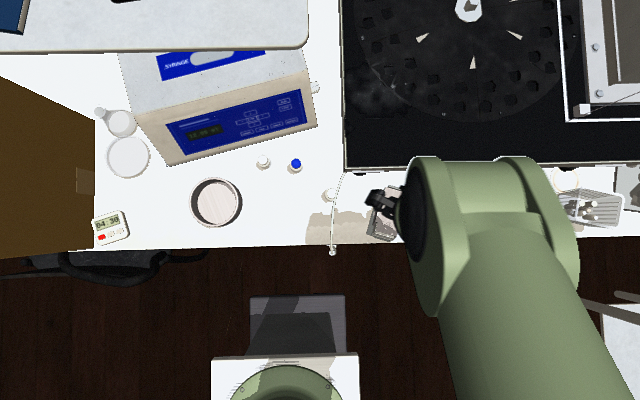

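Call:
move_arm([
  [[0, -2, -25], [0, 0, 0.1]],
  [[0, -3, -55], [0, 0, 0.195]],
  [[0, -3, -85], [0, 0, 0.195]],
  [[0, -3, -110], [0, 0, 0.195]],
  [[0, -3, -125], [0, 0, 0.195]],
  [[0, -3, -137], [0, 0, 0.195]],
  [[0, -3, -137], [0, 0, 0.195]],
])

```text
clock: 3.22
position: [0.4426, -0.2254, 0.0691]
tool_rot: [-3.141, -0.001, 2.82]
force: [0.1, 0.8, 0.6]
grip_width: 0.085
```

Run:
```python
from fit import *
s=observe();print(s['position'],s['force'])
d=snap('top','t2');e=snap('side','s2')
a=cv2.imread('pics/t2.png')[160:260,330:430];b=cv2.imread('pics/s2.png')[130:230,270:400]
cv2.imwrite('pics/z4.png',np.hstack([cv2.resize(a,(400,400),interpolation=cv2.INTER_CUBIC),cv2.resize(b,(400,308),interpolation=cv2.INTER_CUBIC).copy() if 0 else cv2.resize(b,(400,400),interpolation=cv2.INTER_CUBIC)]))
R=Rzy(-.303,.31);o=np.array([.448,-.2266,.03])
T=down(-.303+np.pi); p=tcp_for(R,o,(-15,2.25,28),T); delta(p,T)
```

```text
[ 0.44257933 -0.22540497  0.06905011] [0.06830107 0.79084159 0.62363193]
shift mm [ 0.2  2.8 -2.6] turn [0.    0.    0.018] |turn| 0.018
```

View pics/z4.png

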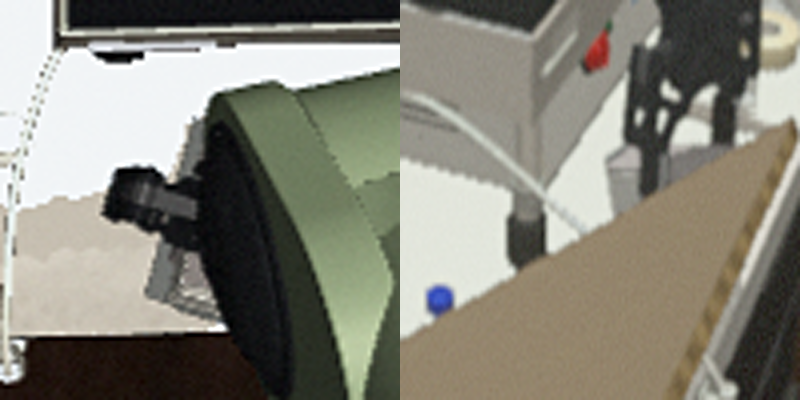

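Call:
move_arm([
  [[0.5, 2.5, -2], [0, 0, 0.018]],
  [[0.5, 2.5, -2], [0, 0, 0.018]],
], jaw=60, grip_force=40)

```text
clock: 3.58
position: [0.4433, -0.2228, 0.0675]
tool_rot: [-3.142, 0.0, 2.839]
force: [-0.5, -0.3, -0.2]
grip_width: 0.0601
```

Call:
move_arm([
  [[0, 0, 0], [0, 0, 0]],
  [[0, 0, 0], [0, 0, 0]],
  [[0, 0, 0], [0, 0, 0]],
  [[0, 0, 0], [0, 0, 0]],
  [[0, 0, 0], [0, 0, 0]],
  [[0, 0, 0], [0, 0, 0]],
], jaw=40)

```text
clock: 4.32
position: [0.4433, -0.2229, 0.0678]
tool_rot: [-3.141, 0.0, 2.839]
force: [-3.0, 0.3, 9.2]
grip_width: 0.0497
```

Run:
```python
from fit import *
import workcell
s=observe();print(s['position'],s['tool_rot'],s['force'],s['moment'],s['grip_width'],workcell.tips_ahead)
d=snap('top','t3');e=snap('side','s3')
a=cv2.imread('pics/t3.png')[160:260,330:430];b=cv2.imread('pics/s3.png')[130:230,270:400]
cv2.imwrite('pics/z5.png',np.hstack([cv2.resize(a,(400,400),interpolation=cv2.INTER_CUBIC),cv2.resize(b,(400,400),interpolation=cv2.INTER_CUBIC)]))
```

```text
[ 0.44328713 -0.22291066  0.06775038] [-3.14131460e+00  4.03672829e-04  2.83892217e+00] [-2.95325048  0.34319658  9.15189973] [0.39008879 0.49120081 0.17157258] 0.049687225233836466 0.025
```

View pics/z5.png

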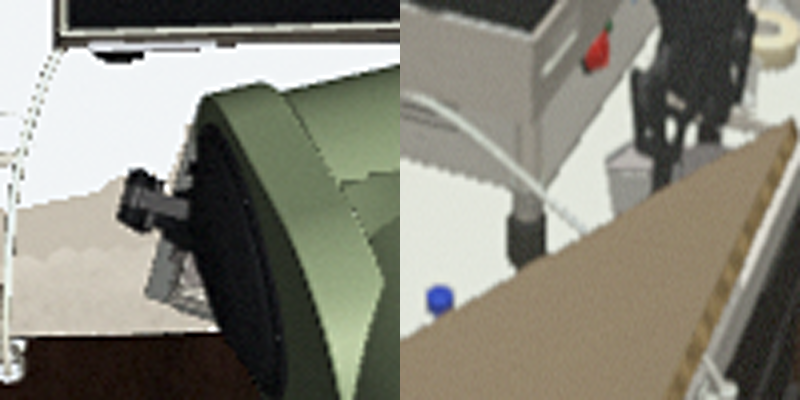

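Call:
move_arm([
  [[0, 0, 0], [0, 0, 0]],
  [[0, 0, 0], [0, 0, 0]],
  [[0, 0, 6], [0, 0, 0]],
  [[-1, 0, 18], [0, 0, 0]],
  [[-1, 0, 35], [0, 0, 0]],
  [[-1, 0, 55], [0, 0, 0]],
  [[-1, 0, 80], [0, 0, 0]],
  [[-1, 0, 100], [0, 0, 0]],
  [[-1, 0, 110], [0, 0, 0]],
  [[-1, 0, 110], [0, 0, 0]],
], grip_force=55)

```text
clock: 5.68
position: [0.4423, -0.2232, 0.1779]
tool_rot: [-3.141, 0.001, 2.838]
force: [0.2, 0.5, -4.4]
grip_width: 0.049
```

Run:
```python
from fit import *
s=observe();print(s['qpos'].round(3),s['position'],s['tool_rot'],s['force'],s['moment'],s['grip_width'])
d=snap('top','t4');e=snap('side','s4')
a=cv2.imread('pics/t4.png')[150:260,320:430];b=cv2.imread('pics/s4.png')[90:220,270:400]
cv2.imwrite('pics/z6.png',np.hstack([cv2.resize(a,(400,400),interpolation=cv2.INTER_CUBIC),cv2.resize(b,(400,400),interpolation=cv2.INTER_CUBIC)]))
```

```text
[ 0.842  0.494 -0.649  1.987  0.415  0.793  1.221] [ 0.44225529 -0.22315339  0.17792849] [-3.14115199e+00  1.02122344e-03  2.83845369e+00] [ 0.17475568  0.5140829  -4.41962932] [0.05350257 0.07659077 0.01300998] 0.04898598603235
```

View pics/z6.png

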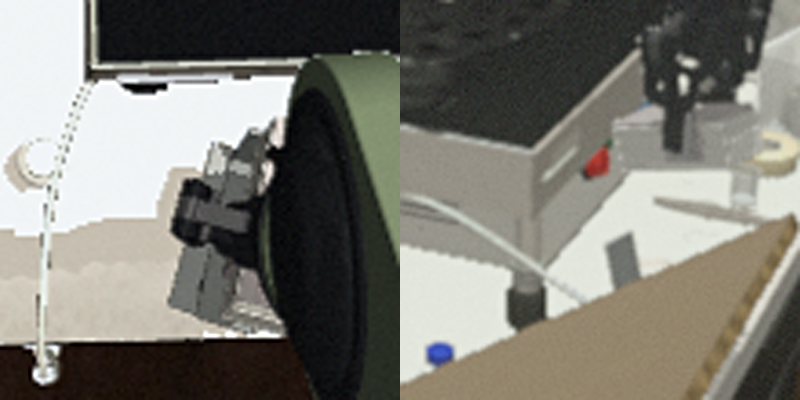

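Run:
```python
from fit import *
s=observe()
R=Rzy(-.303,.31);o=np.array([.448,-.2266,.03]); T0=down(2.839); p0=np.array([.4433,-.2229,.0677])
RT=R.T@T0; pT=R.T@(p0-o)   # tool in tin
np.savez('grasp1.npz',RT=RT,pT=pT); print(pT)
for pitch,z in((.31,.13),(0,.10),(0,.001)):
    R1=Rzy(-np.pi/2,pitch); o1=np.array([.45,.01,z]); print(pitch,z,o1+R1@pT); delta(o1+R1@pT,R1@RT,s)
```

```text
[-0.01682418  0.00212904  0.03419772]
0.31 0.13 [0.45212904 0.01558992 0.1677    ]
shift mm [ 10.2 238.5  -9.2] turn [-1.000e-03 -0.000e+00 -1.267e+00] |turn| 1.267
0 0.1 [0.45212904 0.02682418 0.13419772]
shift mm [ 10.2 249.7 -42.7] turn [-0.268 -0.197 -1.257] |turn| 1.3
0 0.001 [0.45212904 0.02682418 0.03519772]
shift mm [  10.2  249.7 -141.7] turn [-0.268 -0.197 -1.257] |turn| 1.3
```

Call:
move_arm([
  [[0, 8, 0], [0, 0, -0.05]],
  [[1, 25, 0], [0, 0, -0.15]],
  [[2, 50, 0], [0, 0, -0.28]],
  [[3, 75, 0], [0, 0, -0.42]],
  [[4, 100, 0], [0, 0, -0.56]],
  [[5, 127, 0], [0, 0, -0.7]],
  [[6, 154, 0], [0, 0, -0.84]],
  [[7, 180, 0], [0, 0, -0.98]],
  [[8, 204, 0], [0, 0, -1.1]],
  [[9, 224, 0], [0, 0, -1.2]],
  [[10, 236, 0], [0, 0, -1.25]],
  [[10, 238, 0], [0, 0, -1.267]],
])

```text
clock: 7.28
position: [0.4519, 0.0158, 0.1768]
tool_rot: [-3.141, -0.0, 1.573]
force: [-0.2, -0.3, -3.9]
grip_width: 0.0491
```

Run:
```python
from fit import *
s=observe();print(s['qpos'].round(3),s['position'],s['tool_rot'],s['force'],s['moment'],s['grip_width'])
d=snap('top','t5');e=snap('side','s5')
```

```text
[ 0.144  0.392 -0.387  2.1    0.228  0.69  -0.391] [0.45190737 0.01581813 0.17675234] [-3.14057635e+00 -7.63019407e-05  1.57282308e+00] [-0.22078564 -0.29594442 -3.8977981 ] [ 0.02770102  0.00476375 -0.01496822] 0.04906517611540377
```

View pics/t5.png

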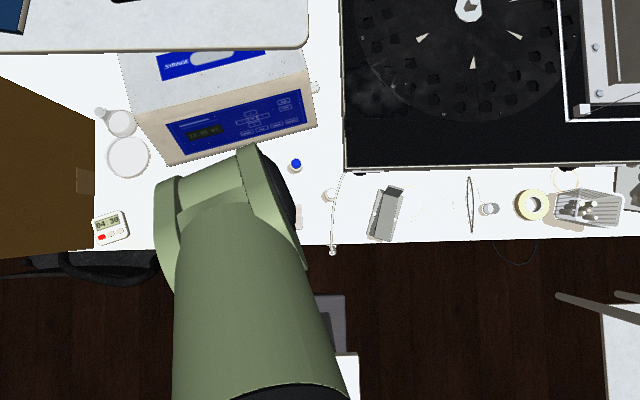

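View pics/s5.png

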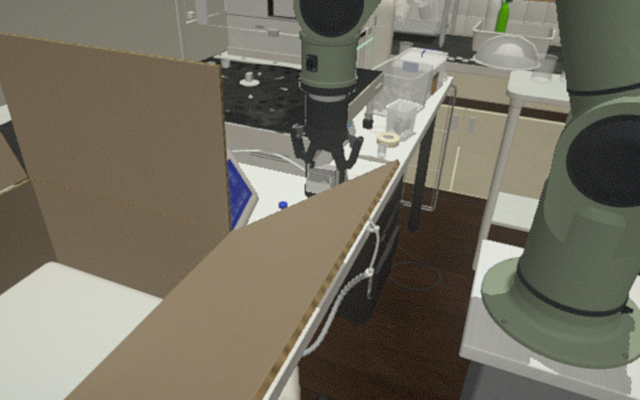

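```bash
cat >> fit.py <<'E'
def overlay(cam_,name,sets,x0,y0,w,h,k,out):
    d=grab_frame(cam_); c=cam(d); z=cv2.resize(d['frame'][y0:y0+h,x0:x0+w,::-1],None,fx=k,fy=k,interpolation=cv2.INTER_CUBIC)
    raw=z.copy()
    for P in sets:
        q=proj(P,c)
        for i in range(8):
            for j in range(i):
                if bin(i^j).count('1')==1:
                    a,b=[tuple(int(v) for v in (q[t]-[x0,y0]+.5)*k) for t in(i,j)]; cv2.line(z,a,b,(0,0,255),1)
    cv2.imwrite(out,np.hstack([raw,z]))
def tinpose(s,f='grasp1.npz'):
    g=np.load(f); T=Ro.from_euler('xyz',s['tool_rot']).as_matrix(); R=T@g['RT'].T; return R,s['position']-R@g['pT']
E
python3 - <<'E'
from fit import *
s=observe(); R,o=tinpose(s); print(o,R.round(3))
S=[P@R.T+o for P in [box(-50,50,-23,23,0,37)]+lidparts(0)]
overlay('side','x',S,285,120,80,80,5,'pics/o1.png')
E
```

```text
[0.44976846 0.00934768 0.13919779] [[ 0.001  1.     0.001]
 [-0.952  0.001 -0.305]
 [-0.305 -0.001  0.952]]
```

View pics/o1.png

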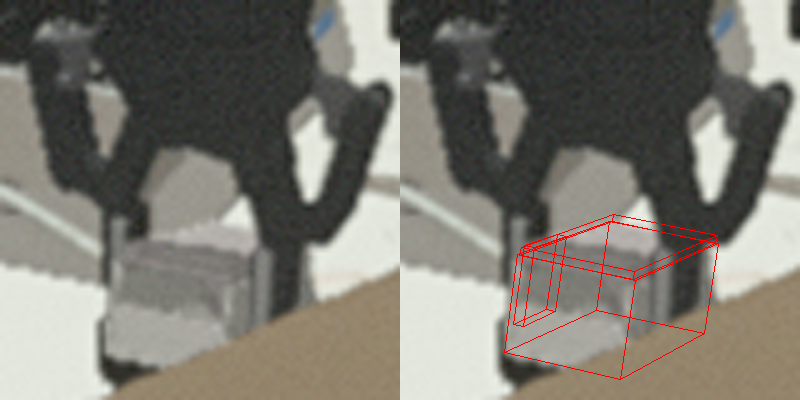

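Run:
```python
from fit import *
s=observe(); R,o=tinpose(s)
S=[P@R.T+o for P in [box(-50,50,-23,23,0,37)]+lidparts(0)]
overlay('side','x',S,298,155,45,50,9,'pics/o2.png')
```

```text
(no output)
```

View pics/o2.png

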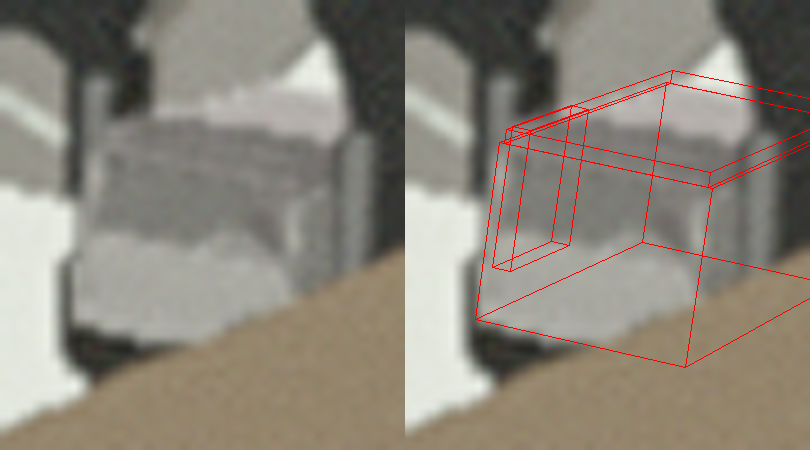

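Run:
```python
from fit import *
s=observe(); g=np.load('grasp1.npz')
for z in(.1,.04,.005,0):
    R1=Rzy(-np.pi/2,0); o1=np.array([.45,.01,z]); delta(o1+R1@g['pT'],R1@g['RT'],s)
```

```text
shift mm [  0.1  12.3 -42.9] turn [-0.31  -0.001 -0.001] |turn| 0.31
shift mm [ 1.000e-01  1.230e+01 -1.029e+02] turn [-0.31  -0.001 -0.001] |turn| 0.31
shift mm [ 1.000e-01  1.230e+01 -1.379e+02] turn [-0.31  -0.001 -0.001] |turn| 0.31
shift mm [ 1.000e-01  1.230e+01 -1.429e+02] turn [-0.31  -0.001 -0.001] |turn| 0.31
```

Call:
move_arm([
  [[0, 3, -5], [-0.06, 0, 0]],
  [[0, 6, -15], [-0.15, 0, 0]],
  [[0, 10, -30], [-0.24, 0, 0]],
  [[0, 12, -50], [-0.31, 0, 0]],
  [[0, 12, -75], [-0.31, 0, 0]],
  [[0, 12, -100], [-0.31, 0, 0]],
  [[0, 12, -118], [-0.31, 0, 0]],
  [[0, 12, -130], [-0.31, 0, 0]],
  [[0, 12, -136], [-0.31, 0, 0]],
  [[0, 12, -137], [-0.31, 0, 0]],
  [[0, 12, -138], [-0.31, 0, 0]],
  [[0, 12, -138], [-0.31, 0, 0]],
])

```text
clock: 8.98
position: [0.4524, 0.0271, 0.0396]
tool_rot: [3.141, 0.31, 1.572]
force: [-0.3, 1.1, -4.5]
grip_width: 0.049
```

Run:
```python
from fit import *
s=observe(); R,o=tinpose(s); print(o,R.round(3),s['force'],s['moment'],s['qpos'].round(2))
S=[P@R.T+o for P in [box(-50,50,-23,23,0,37)]+lidparts(0)]
overlay('side','x',S,270,150,80,80,5,'pics/o3.png')
snap('top','t6')
```

```text
[0.45028492 0.01030362 0.00542861] [[ 0.  1. -0.]
 [-1.  0. -0.]
 [-0.  0.  1.]] [-0.27901839  1.07745694 -4.49907172] [ 0.58651872 -0.03094319 -0.03748058] [-0.3   0.69 -0.11  2.14  0.72  0.56 -1.05]
```

View pics/o3.png

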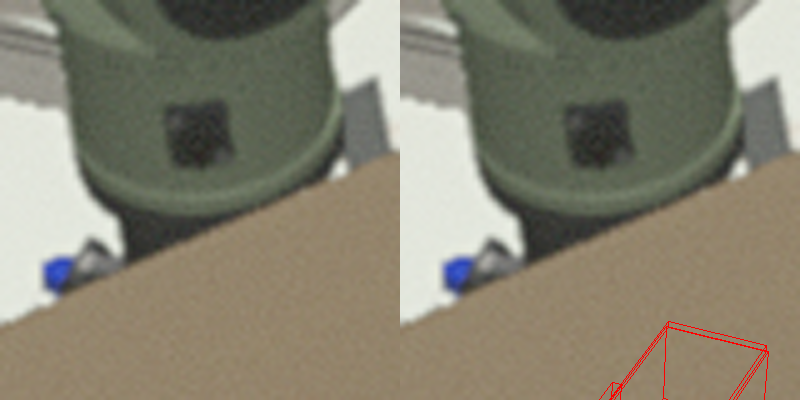

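View pics/t6.png

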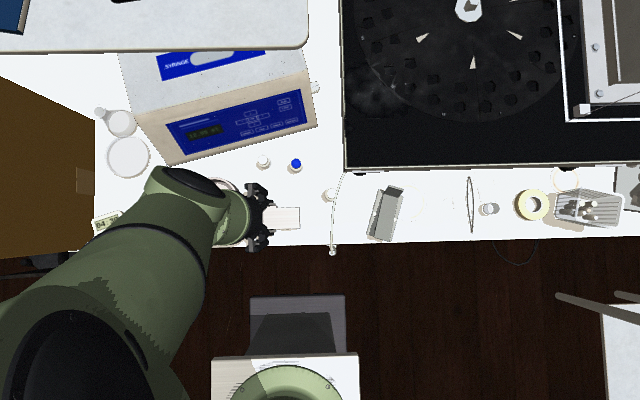

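Call:
move_arm([
  [[0, 0, -2], [0, 0, 0]],
  [[0, 0, -3.5], [0, 0, 0]],
  [[0, 0, -4.5], [0, 0, 0]],
  [[0, 0, -5], [0, 0, 0]],
  [[0, 0, -5], [0, 0, 0]],
])

```text
clock: 9.7
position: [0.4521, 0.0271, 0.0345]
tool_rot: [-3.141, 0.31, 1.572]
force: [-1.7, 1.0, 3.9]
grip_width: 0.0488
```

Run:
```python
from fit import *
s=observe(); R,o=tinpose(s); print(o,s['force'],s['moment'])
```

```text
[4.50002659e-01 1.02663169e-02 2.77838162e-04] [-1.68317253  0.9717765   3.92112868] [ 0.30710467  0.3927369  -0.22759924]
```

Call:
move_arm([
  [[0, 0, 0], [0, 0, 0]],
  [[0, 0, 0], [0, 0, 0]],
  [[0, 0, 0], [0, 0, 0]],
], jaw=58)

```text
clock: 10.07
position: [0.4522, 0.0271, 0.0343]
tool_rot: [-3.141, 0.31, 1.572]
force: [-0.2, 0.5, 0.8]
grip_width: 0.0582
```

Run:
```python
from fit import *
s=observe(); print(s['position'],s['tool_rot'],s['force'],s['grip_width'])
S=[P@Rzy(-np.pi/2,0).T+[.45,.0103,0] for P in [box(-50,50,-23,23,0,37)]+lidparts(0)]
overlay('top','x',S,230,170,100,80,4,'pics/o4.png')
```

```text
[0.45223365 0.02705082 0.03429967] [-3.141341    0.31003718  1.57171919] [-0.22198043  0.48226686  0.76017268] 0.0582233763104303
```

View pics/o4.png

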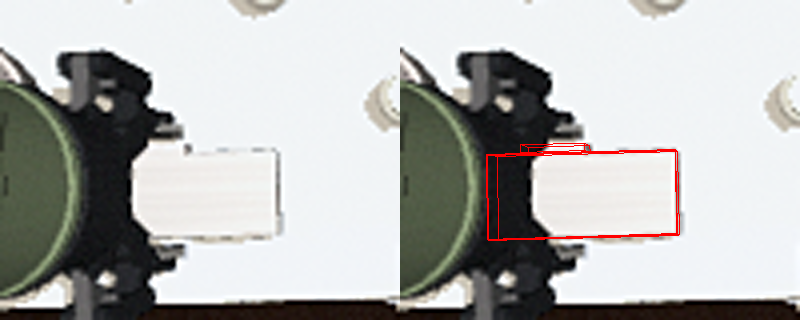

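Call:
move_arm([
  [[0, -1, 0], [0.1, 0, 0]],
  [[0, -1.5, 0], [0.2, 0, 0]],
  [[0, -2, 0.5], [0.31, 0, 0]],
  [[0, 5, 0.5], [0.31, 0, 0]],
  [[0, 15, 0.5], [0.31, 0, 0]],
  [[-1, 25, 0.5], [0.31, 0, 0]],
  [[-2.5, 30.5, 0.5], [0.31, 0, 0]],
  [[-2.5, 30.5, 0.5], [0.31, 0, 0]],
  [[-2.5, 30.5, 0.5], [0.31, 0, 0]],
])

```text
clock: 11.25
position: [0.4496, 0.0576, 0.0348]
tool_rot: [-3.141, 0.0, 1.572]
force: [0.7, 0.2, -0.2]
grip_width: 0.058
```

Run:
```python
from fit import *
s=observe(); print(s['position'],s['tool_rot'],s['force'],s['grip_width'])
S=[P@Rzy(-np.pi/2,0).T+[.45,.0103,0] for P in [box(-50,50,-23,23,0,37)]+lidparts(0)]
overlay('top','x',S,230,170,100,80,4,'pics/o5.png')
```

```text
[0.44962441 0.0575758  0.03477097] [-3.14148425e+00  4.04120947e-04  1.57220509e+00] [ 0.66513323  0.17989313 -0.24029428] 0.05796565707332262
```

View pics/o5.png

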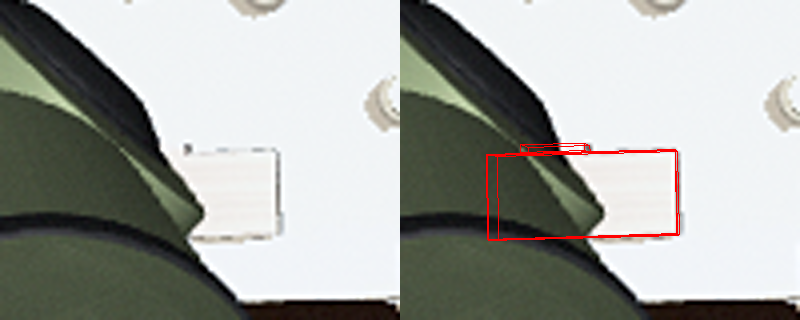

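Call:
move_arm([
  [[0, 0, 0], [0, 0, 0]],
  [[0, 0, 0], [0, 0, 0]],
  [[0, -2, 0], [0, 0, 0]],
  [[0, -4, 0], [0, 0, 0]],
  [[0, -7, 0], [0, 0, 0]],
  [[0, -11, 0], [0, 0, 0]],
  [[0, -16, 0], [0, 0, 0]],
  [[0, -21, 0], [0, 0, 0]],
], jaw=51, grip_force=20)

```text
clock: 12.3
position: [0.4497, 0.0362, 0.0348]
tool_rot: [-3.142, 0.0, 1.572]
force: [-0.6, 0.2, 0.7]
grip_width: 0.0512
```

Run:
```python
from fit import *
s=observe(); print(s['position'],s['tool_rot'],s['force'],s['grip_width'])
S=[P@Rzy(-np.pi/2,0).T+[.45,.0103,0] for P in [box(-50,50,-23,23,0,37)]+lidparts(0.016)]
overlay('top','x',S,230,170,100,80,4,'pics/o6.png')
```

```text
[0.44967757 0.03616311 0.03478702] [-3.14156684e+00  4.56617253e-05  1.57168889e+00] [-0.58982683  0.1669693   0.71392902] 0.05120269454139668
```

View pics/o6.png

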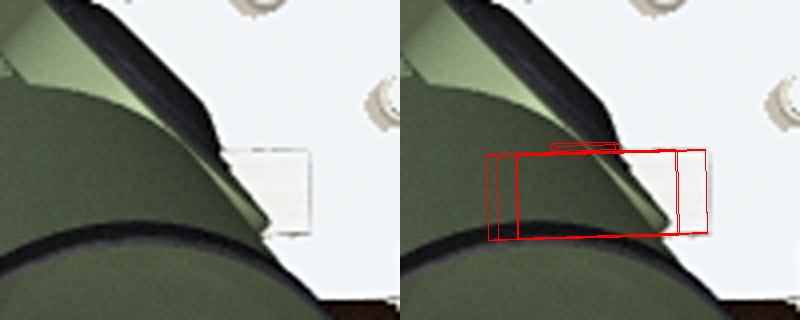

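Call:
move_arm([
  [[0, -5, 0], [0, 0, 0]],
  [[0, -10, 0], [0, 0, 0]],
  [[0, -14, 0], [0, 0, 0]],
  [[0, -17, 0], [0, 0, 0]],
  [[0, -19, 0], [0, 0, 0]],
  [[0, -20, 0], [0, 0, 0]],
  [[0, -20.5, 0], [0, 0, 0]],
  [[0, -20.5, 0], [0, 0, 0]],
])

```text
clock: 13.35
position: [0.4497, 0.0161, 0.0348]
tool_rot: [-3.142, -0.0, 1.572]
force: [0.0, 0.6, -0.1]
grip_width: 0.0513
```

Run:
```python
from fit import *
s=observe(); print(s['position'],s['tool_rot'],s['force'],s['grip_width'],s['qpos'].round(2))
S=[P@Rzy(-np.pi/2,0).T+[.45,.0103,0] for P in [box(-50,50,-23,23,0,37)]+lidparts(0.037)]
overlay('top','x',S,230,170,100,80,4,'pics/o7.png')
```

```text
[0.44968804 0.01614729 0.03480562] [-3.14159157e+00 -2.90630585e-05  1.57184266e+00] [ 0.01312112  0.58132395 -0.09121888] 0.05127276281293623 [ 0.09  0.67 -0.34  2.18  0.58  0.38 -0.73]
```

View pics/o7.png

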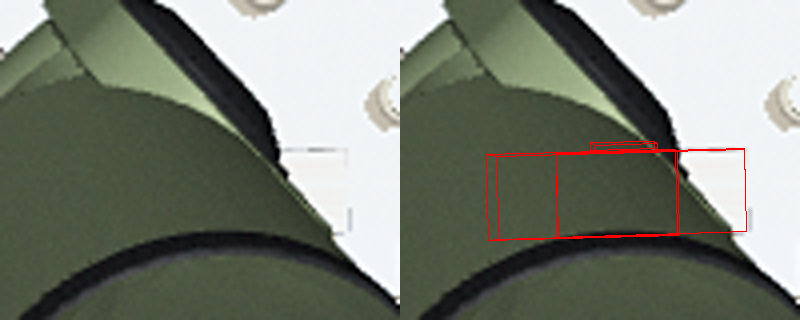

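Call:
move_arm([
  [[0, 2, 0], [0, 0, 0]],
  [[0, 2, 0], [0, 0, 0]],
  [[2.5, 2, 0], [0, 0, 0]],
  [[2.5, -4, 0], [0, 0, 0]],
  [[2.5, -12, 0], [0, 0, 0]],
  [[2.5, -20, 0], [0, 0, 0]],
  [[2.5, -28, 0], [0, 0, 0]],
  [[2.5, -29, 0], [0.12, 0, 0]],
  [[2.5, -29.5, 0], [0.24, 0, 0]],
  [[2.5, -30, 0], [0.36, 0, 0]],
  [[2.5, -30.5, -0.5], [0.42, 0, 0]],
  [[2.5, -30.5, -0.5], [0.42, 0, 0]],
], jaw=60)

```text
clock: 14.9
position: [0.4519, -0.0163, 0.0336]
tool_rot: [-3.141, -0.421, 1.567]
force: [0.5, 1.3, -0.1]
grip_width: 0.0599
```

Run:
```python
from fit import *
s=observe(); print(s['position'],s['tool_rot'],s['force'],s['grip_width'],s['qpos'].round(2))
snap('side','s8'); snap('top','t8')
S=[P@Rzy(-np.pi/2,0).T+[.45,.0103,0] for P in [box(-50,50,-23,23,0,37)]+lidparts(0.037)]
overlay('top','x',S,230,170,100,80,4,'pics/o8.png')
```

```text
[ 0.45188722 -0.01626996  0.03360863] [-3.14072459 -0.42127303  1.56652509] [ 0.48050294  1.2632397  -0.09495544] 0.05993258293468865 [ 0.76  0.87 -0.8   2.1   0.38  0.45 -0.2 ]
```

View pics/o8.png

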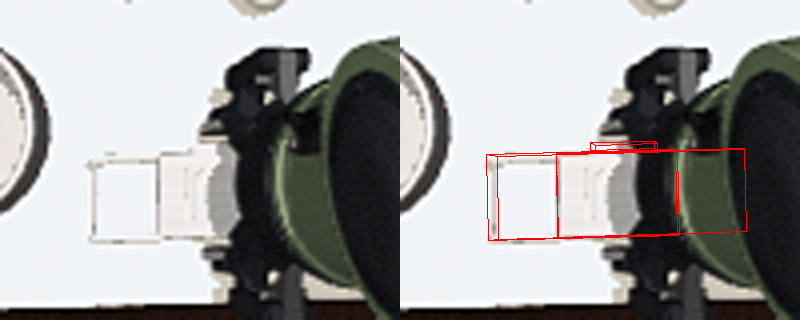

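View pics/s8.png

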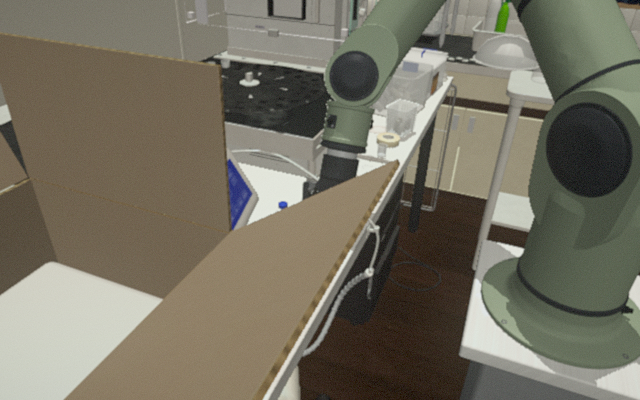

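View pics/t8.png

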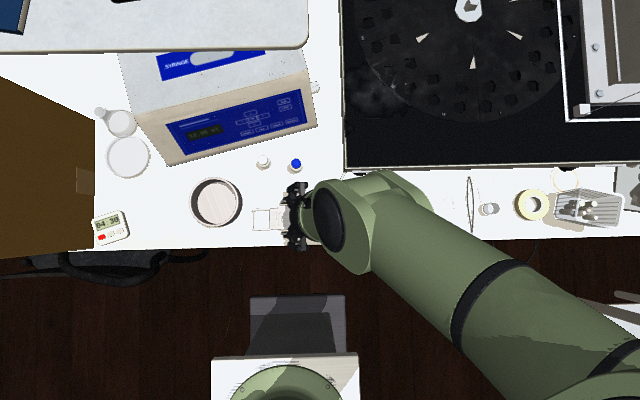

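Call:
move_arm([
  [[0, 1, 0], [0, 0, 0]],
  [[0, 1, 0], [0, 0, 0]],
  [[0, 1, 0], [0, 0, 0]],
  [[0, 1, 0], [0, 0, 0]],
  [[0, 1, 0], [0, 0, 0]],
  [[0, 1, 0], [0, 0, 0]],
], jaw=40, grip_force=50)

```text
clock: 15.8
position: [0.4522, -0.0128, 0.0348]
tool_rot: [3.141, -0.418, 1.575]
force: [-3.4, -4.8, 11.5]
grip_width: 0.0496
```

Run:
```python
from fit import *
s=observe(); print(s['position'],s['tool_rot'],s['force'],s['grip_width'],s['qpos'].round(2))
R=Rzy(-np.pi/2,0);o=np.array([.45,.0103,0]);T=Ro.from_euler('xyz',s['tool_rot']).as_matrix()
RT=R.T@T;pT=R.T@(s['position']-o);np.savez('grasp2.npz',RT=RT,pT=pT);print(pT)
lip=np.array([-.05,0,.02])
# body check & targets: lip pos for tilt
J=np.array([.4884,.1379])
for tilt,ly,lz in((0,.06,.115),(0,.105,.115),(-.3,.11,.1),(-.785,.115,.082)):
    R1=Rzy(-np.pi/2,tilt); o1=np.array([J[0],ly,lz])-R1@lip
    print(tilt,'origin',o1.round(4),'tcp',(o1+R1@pT).round(4)); delta(o1+R1@pT,R1@RT,s)
```

```text
[ 0.45222985 -0.01277472  0.03482795] [ 3.14064547 -0.41776873  1.57460496] [-3.4134951  -4.80435134 11.45871888] 0.04956898581510179 [ 0.75  0.86 -0.8   2.1   0.38  0.45 -0.2 ]
[0.02307472 0.00222985 0.03482795]
0 origin [0.4884 0.01   0.095 ] tcp [ 0.4906 -0.0131  0.1298]
shift mm [38.4 -0.3 95. ] turn [-0.  0. -0.] |turn| 0.0
0 origin [0.4884 0.055  0.095 ] tcp [0.4906 0.0319 0.1298]
shift mm [38.4 44.7 95. ] turn [-0.  0. -0.] |turn| 0.0
-0.3 origin [0.4884 0.0563 0.0957] tcp [0.4906 0.0446 0.1358]
shift mm [ 38.4  57.3 100.9] turn [-0.3  0.  -0. ] |turn| 0.3
-0.785 origin [0.4884 0.0655 0.1032] tcp [0.4906 0.0738 0.1441]
shift mm [ 38.4  86.6 109.3] turn [-0.785  0.    -0.   ] |turn| 0.785
```

Run:
```python
from fit import *
c=cam(grab_frame('top'))
for px in((168,165),(315,125),(240,146),(137,97),(307,80)):
    print(px,[onz(px,h,c)[:2].round(3) for h in(0,.1,.2)])
```

```text
(168, 165) [array([0.575, 0.249]), array([0.56 , 0.214]), array([0.545, 0.178])]
(315, 125) [array([ 0.658, -0.08 ]), array([ 0.634, -0.079]), array([ 0.609, -0.078])]
(240, 146) [array([0.614, 0.089]), array([0.595, 0.071]), array([0.575, 0.053])]
(137, 97) [array([0.731, 0.319]), array([0.699, 0.276]), array([0.666, 0.232])]
(307, 80) [array([ 0.763, -0.065]), array([ 0.727, -0.066]), array([ 0.691, -0.066])]
```

Call:
move_arm([
  [[0, 0, 2], [0, 0, 0]],
  [[0, 0, 6], [0, 0, 0]],
  [[0, 0, 14], [0, 0, 0]],
  [[2, 0, 26], [0, 0, 0]],
  [[6, 0, 42], [0, 0, 0]],
  [[12, 2, 60], [0, 0, 0]],
  [[18, 6, 76], [0, 0, 0]],
  [[23, 12, 88], [0, 0, 0]],
  [[26, 18, 95], [0, 0, 0]],
  [[28, 22, 97], [0, 0, 0]],
  [[28, 22, 97], [0, 0, 0]],
])

```text
clock: 17.23
position: [0.48, 0.0089, 0.1311]
tool_rot: [3.142, -0.42, 1.572]
force: [-0.7, 0.6, -3.3]
grip_width: 0.0489
```

Run:
```python
from fit import *
s=observe(); print(s['position'],s['tool_rot'],s['force'],s['grip_width'],s['qpos'].round(2))
R,o=tinpose(s,'grasp2.npz'); print(o,R.round(2))
snap('top','t9');snap('side','s9')
S=[P@R.T+o for P in [box(-50,50,-23,23,0,37)]+lidparts(0.037)]
overlay('top','x',S,200,150,130,100,3,'pics/o9.png')
```

```text
[0.48002802 0.00894732 0.13109247] [ 3.14156997 -0.42004706  1.57239384] [-0.68402865  0.59702605 -3.32906372] 0.0489421322907737 [ 0.79  0.73 -0.94  2.03  0.26  0.64 -0.21]
[0.47781098 0.03210533 0.09631903] [[-0.  1.  0.]
 [-1. -0. -0.]
 [-0. -0.  1.]]
```

View pics/o9.png

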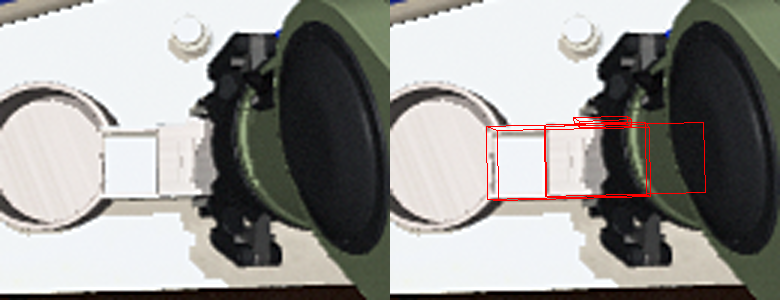

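View pics/s9.png

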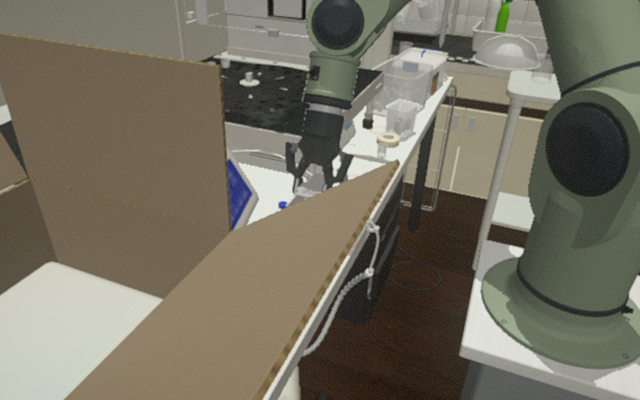

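Run:
```python
from fit import *
d=grab_frame('top');c=cam(d)
for px in((275,161.5),(280,238)): print([onz(px,h,c)[:2].round(3) for h in(.1,.13,.17)])
cv2.imwrite('pics/z10.png',cv2.resize(d['frame'][100:250,100:340,::-1],None,fx=3.3,fy=3.3,interpolation=cv2.INTER_CUBIC))
s=observe(); g=np.load('grasp2.npz'); lip=np.array([-.05,0,.02])
for tilt,ly,lz in((0,.112,.112),(-.2,.115,.105),(-.4,.117,.095),(-.6,.118,.088),(-.785,.118,.084)):
    R1=Rzy(-np.pi/2,tilt); o1=np.array([.478,ly,lz])-R1@lip
    corner=o1+R1@np.array([-.05,0,0]); lidend=o1+R1@np.array([.05,0,0])
    print(tilt,corner.round(3),lidend.round(3)); delta(o1+R1@g['pT'],R1@g['RT'],s)
```

```text
[array([0.562, 0.002]), array([ 0.557, -0.001]), array([ 0.551, -0.004])]
[array([ 0.41 , -0.005]), array([ 0.411, -0.007]), array([ 0.412, -0.011])]
0 [0.478 0.112 0.092] [0.478 0.012 0.092]
shift mm [ 0.3 30.5 -4.1] turn [-0.002 -0.001  0.003] |turn| 0.004
-0.2 [0.478 0.111 0.085] [0.478 0.013 0.105]
shift mm [ 0.3 37.9  3.1] turn [-0.202 -0.001  0.003] |turn| 0.202
-0.4 [0.478 0.109 0.077] [0.478 0.017 0.116]
shift mm [ 0.3 47.1  6.2] turn [-0.402 -0.001  0.003] |turn| 0.402
-0.6 [0.478 0.107 0.071] [0.478 0.024 0.128]
shift mm [ 0.3 57.6 10.5] turn [-0.602 -0.     0.003] |turn| 0.602
-0.785 [0.478 0.104 0.07 ] [0.478 0.033 0.141]
shift mm [ 0.3 68.4 15.2] turn [-0.787 -0.     0.003] |turn| 0.787
```

View pics/z10.png

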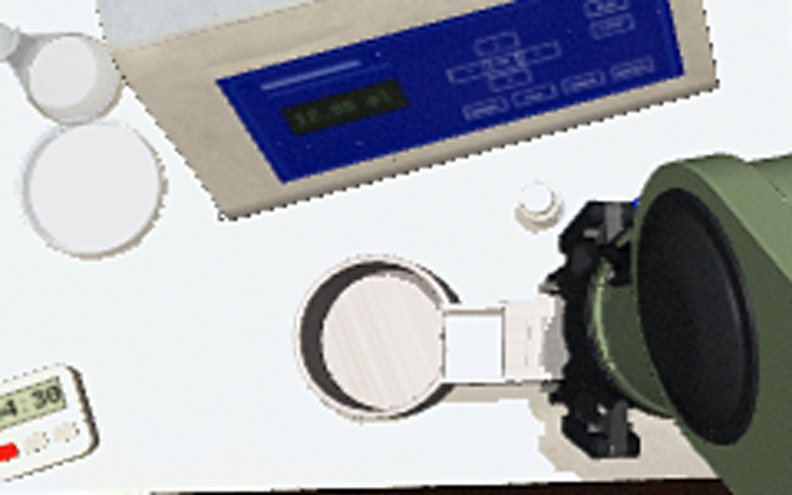

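Call:
move_arm([
  [[0, 4, 0], [0, 0, 0]],
  [[0, 12, -1], [0, 0, 0]],
  [[0, 22, -3], [0, 0, 0]],
  [[0, 29, -4], [0, 0, 0]],
  [[0, 31, -3], [-0.03, 0, 0]],
  [[0, 33, -2], [-0.08, 0, 0]],
  [[0, 35, 0], [-0.13, 0, 0]],
  [[0, 38, 3], [-0.2, 0, 0]],
  [[0, 40, 4], [-0.25, 0, 0]],
  [[0, 42.5, 5], [-0.3, 0, 0]],
  [[0, 42.5, 5], [-0.3, 0, 0]],
])

```text
clock: 18.8
position: [0.4804, 0.0524, 0.137]
tool_rot: [3.14, -0.119, 1.575]
force: [0.2, -0.2, -4.0]
grip_width: 0.0492
```

Run:
```python
from fit import *
s=observe(); print(s['position'],s['tool_rot'],s['force'],s['grip_width'],s['qpos'].round(2))
R,o=tinpose(s,'grasp2.npz'); print(o,'lip',o+R@[-.05,0,.02],'corner',o+R@[-.05,0,0])
d=grab_frame('top'); cv2.imwrite('pics/z11.png',cv2.resize(d['frame'][120:250,150:340,::-1],None,fx=4,fy=4,interpolation=cv2.INTER_CUBIC))
```

```text
[0.48041195 0.05237463 0.13700886] [ 3.13980387 -0.11917472  1.57451689] [ 0.24617244 -0.18310138 -4.00540846] 0.04916152019915946 [ 0.38  0.57 -0.71  2.05  0.41  0.65 -0.57]
[0.47826072 0.06418298 0.09692974] lip [0.47825316 0.11785405 0.10133619] corner [0.47829043 0.11197061 0.08222118]
```

View pics/z11.png

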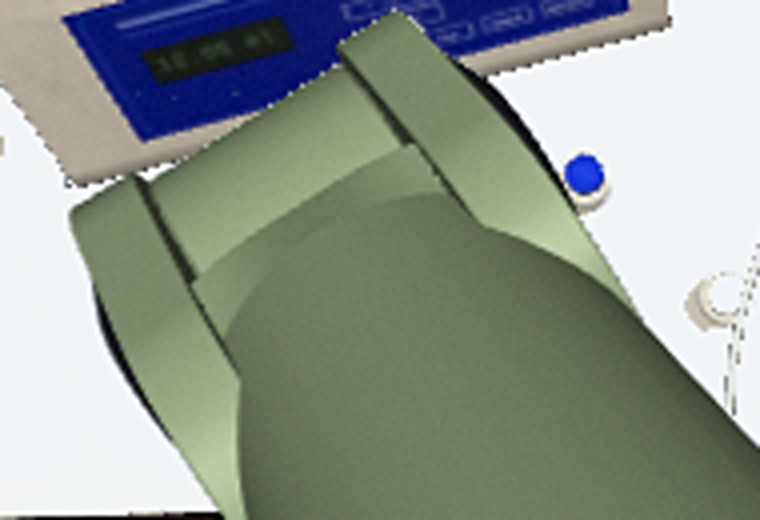

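Call:
move_arm([
  [[0, 1, 0], [-0.03, 0, 0]],
  [[0, 2, 0.5], [-0.06, 0, 0]],
  [[0, 4.5, 1], [-0.1, 0, 0]],
  [[0, 6, 2], [-0.13, 0, 0]],
  [[0, 7.5, 2.5], [-0.16, 0, 0]],
  [[0, 9, 3], [-0.19, 0, 0]],
  [[0, 11, 4], [-0.22, 0, 0]],
  [[0, 13, 5], [-0.26, 0, 0]],
  [[0, 15, 5.5], [-0.3, 0, 0]],
  [[0, 17, 6.5], [-0.34, 0, 0]],
  [[0, 19, 7.5], [-0.38, 0, 0]],
  [[0, 21.5, 8], [-0.42, 0, 0]],
])

```text
clock: 20.35
position: [0.4803, 0.0728, 0.1444]
tool_rot: [3.141, 0.302, 1.572]
force: [0.2, -0.5, -3.4]
grip_width: 0.0493
```

Run:
```python
from fit import *
s=observe(); print(s['position'],s['tool_rot'],s['force'],s['grip_width'],s['qpos'].round(2))
R,o=tinpose(s,'grasp2.npz'); print(o,'lip',o+R@[-.05,0,.02],'corner',o+R@[-.05,0,0],'wristish',s['position']-.3*Ro.from_euler('xyz',s['tool_rot']).as_matrix()[:,2])
snap('top','t12');snap('side','s12')
```

```text
[0.48027652 0.07280971 0.14443494] [3.14142113 0.3022561  1.57163228] [ 0.1550092  -0.50369939 -3.39525353] 0.04925142615029165 [-0.07  0.56 -0.49  1.99  0.67  0.92 -1.  ]
[0.4781073  0.06719631 0.10303223] lip [0.47825373 0.11797367 0.08509795] corner [0.47825057 0.10478559 0.07006216] wristish [0.48015041 0.16211207 0.43083514]
```

View pics/t12.png

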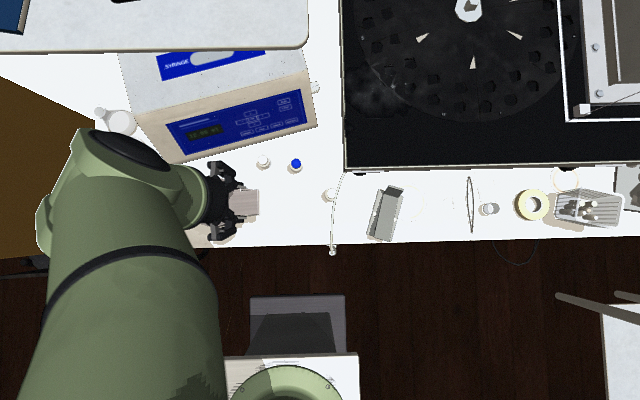

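View pics/s12.png

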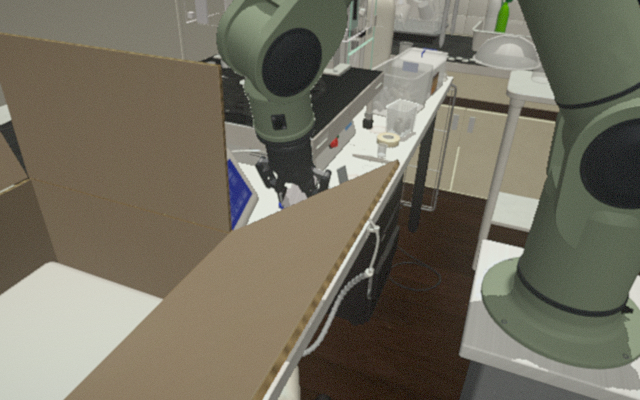

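Call:
move_arm([
  [[0, 2, 1], [-0.03, 0, 0]],
  [[0, 4.5, 2], [-0.065, 0, 0]],
  [[0, 4.5, 2], [-0.065, 0, 0]],
  [[0, 4.5, 2], [-0.065, 0, 0]],
  [[0, 4.5, 2], [-0.065, 0, 0]],
  [[0, 4.5, 2], [-0.065, 0, 0]],
  [[0, 4.5, 2], [-0.065, 0, 0]],
  [[0, 4.5, 2], [-0.065, 0, 0]],
  [[0, 4.5, 2], [-0.065, 0, 0]],
  [[0, 4.5, 2], [-0.065, 0, 0]],
])

```text
clock: 21.7
position: [0.4802, 0.0771, 0.1463]
tool_rot: [-3.141, 0.365, 1.572]
force: [-0.6, -0.4, -3.4]
grip_width: 0.0493
```

Run:
```python
from fit import *
s=observe(); print(s['position'],s['tool_rot'],s['force'],s['grip_width'],s['qpos'].round(2))
R,o=tinpose(s,'grasp2.npz'); print('lip',o+R@[-.05,0,.02])
```

```text
[0.4801996  0.0770853  0.14628954] [-3.14123319  0.36499278  1.57178121] [-0.64232005 -0.37552616 -3.42744061] 0.04927441110982755 [-0.13  0.57 -0.47  1.98  0.69  0.98 -1.05]
lip [0.4781509  0.1184403  0.08423858]
```

Call:
move_arm([
  [[0, -3, 2], [0.05, 0, 0]],
  [[0, -9, 1], [0.13, 0, 0]],
  [[0, -15, 0], [0.22, 0, 0]],
  [[0, -20, -2], [0.3, 0, 0]],
  [[0, -26, -3], [0.4, 0, 0]],
  [[0, -32, -5], [0.5, 0, 0]],
  [[0, -40, -8], [0.6, 0, 0]],
  [[0, -48, -10], [0.7, 0, 0]],
  [[0, -57, -13], [0.785, 0, 0]],
  [[0, -68, -15], [0.785, 0, 0]],
  [[-15, -75, -15], [0.785, 0, 0]],
  [[-28, -78, -15], [0.785, 0, 0]],
])

```text
clock: 23.2
position: [0.4509, -0.0007, 0.1315]
tool_rot: [3.141, -0.418, 1.573]
force: [0.7, -0.1, -3.5]
grip_width: 0.0493
```

Run:
```python
from fit import *
s=observe(); print(s['position'],s['tool_rot'],s['force'],s['grip_width'],s['qpos'].round(2))
R,o=tinpose(s,'grasp2.npz'); print(o)
d=grab_frame('top'); cv2.imwrite('pics/z13.png',cv2.resize(d['frame'][130:250,170:350,::-1],None,fx=4.4,fy=4.4,interpolation=cv2.INTER_CUBIC))
for i in(1,):
  for r in outline_of('ball_1_center','top')[:6]: print(r['score'],r['pixel'],r['pixels'].sum())
```

```text
[ 0.45086099 -0.00065594  0.131496  ] [ 3.14142521 -0.41807802  1.57332644] [ 0.74419011 -0.06542273 -3.52158552] 0.04931227517238713 [ 0.83  0.69 -0.93  2.09  0.2   0.61 -0.14]
[0.44862849 0.02243162 0.09667673]
```

View pics/z13.png

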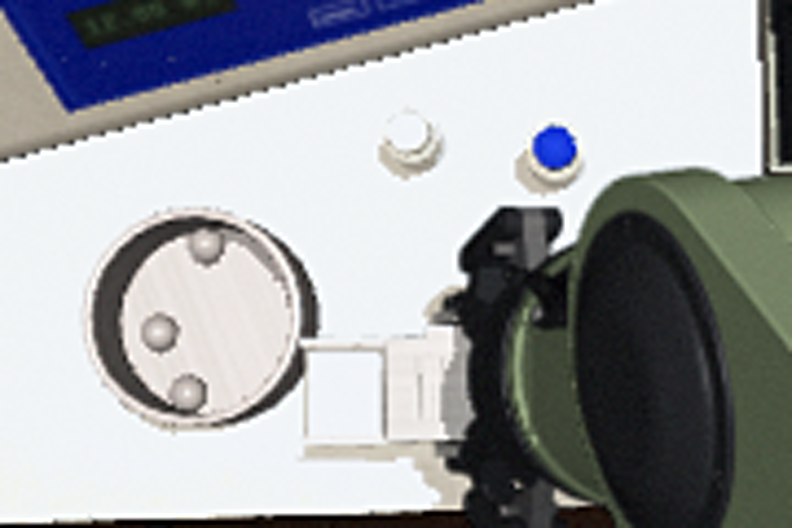

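Call:
move_arm([
  [[0, -6, -5], [0, 0, 0]],
  [[0, -12, -15], [0, 0, 0]],
  [[0, -14, -32], [0, 0, 0]],
  [[0, -14, -50], [0, 0, 0]],
  [[0, -14, -68], [0, 0, 0]],
  [[0, -14, -80], [0, 0, 0]],
  [[0, -14, -88], [0, 0, 0]],
  [[0, -14, -92], [0, 0, 0]],
  [[0, -14, -94.5], [0, 0, 0]],
  [[0, -14, -96], [0, 0, 0]],
  [[0, -14, -96.5], [0, 0, 0]],
  [[0, -14, -96.5], [0, 0, 0]],
])

```text
clock: 24.8
position: [0.4523, -0.015, 0.035]
tool_rot: [3.141, -0.42, 1.572]
force: [-1.7, -1.2, -0.3]
grip_width: 0.0492
```

Run:
```python
from fit import *
s=observe(); print(s['position'],s['tool_rot'],s['force'],s['moment'])
R,o=tinpose(s,'grasp2.npz'); print(o,R.round(3))
```

```text
[ 0.45227023 -0.01498775  0.03498361] [ 3.1408907  -0.41984997  1.57190526] [-1.68370732 -1.23858278 -0.25821592] [-0.61134142  0.08744025  0.10179283]
[4.50092500e-01 8.16510712e-03 2.04252687e-04] [[-0.003  1.     0.   ]
 [-1.    -0.003 -0.002]
 [-0.002 -0.     1.   ]]
```

Call:
move_arm([
  [[0, 0, 0], [0, 0, 0]],
  [[0, 0, 0], [0, 0, 0]],
  [[0, 0, 0], [0, 0, 0]],
  [[0, 0, 0], [0, 0, 0]],
  [[0, 0, 5], [0, 0, 0]],
  [[0, 0, 15], [0, 0, 0]],
  [[0, 0, 35], [0, 0, 0]],
  [[0, 0, 60], [0, 0, 0]],
  [[0, 0, 90], [0, 0, 0]],
  [[0, -20, 130], [0, 0, 0]],
  [[0, -50, 170], [-0.1, 0, 0]],
  [[0, -80, 200], [-0.2, 0, 0]],
], jaw=70)

```text
clock: 26.3
position: [0.4521, -0.096, 0.237]
tool_rot: [3.14, -0.216, 1.571]
force: [0.8, -0.6, -0.6]
grip_width: 0.07
```

Call:
move_arm([
  [[0, -40, 10], [0.1, 0, 0]],
  [[0, -80, 10], [0.1, 0, 0]],
  [[0, -120, 10], [0.1, 0, 0]],
  [[0, -150, 10], [0.1, 0, 0]],
  [[0, -150, 10], [0.1, 0, 0]],
])

```text
clock: 26.92
position: [0.4518, -0.2467, 0.245]
tool_rot: [3.141, -0.32, 1.569]
force: [-0.1, -0.2, -0.4]
grip_width: 0.0701
```

Run:
```python
from fit import *
s=observe(); print(s['clock'],s['position'],s['force'])
d=snap('top','t14');snap('side','s14')
S=[P@Rzy(-np.pi/2,0).T+[.45,.0082,0] for P in [box(-50,50,-23,23,0,37)]+lidparts(0.037)]
overlay('top','x',S,180,140,180,120,2.2,'pics/o14.png')
c=cam(d)
for n,px,h in(('blue',(295.5,163.5),.05),): pass
for r in outline_of('vial_1','top')[:4]+outline_of('grinding_jar','top')[:1]: print(r['score'],r['pixel'],r['pixels'].sum())
```

```text
26.925 [ 0.45181566 -0.2466613   0.24501313] [-0.08686712 -0.18709582 -0.41476764]
0.61 [261.8, 165.7] 159
0.5 [294.5, 162.8] 138
0.96 [215.2, 201.7] 2010
```

View pics/o14.png

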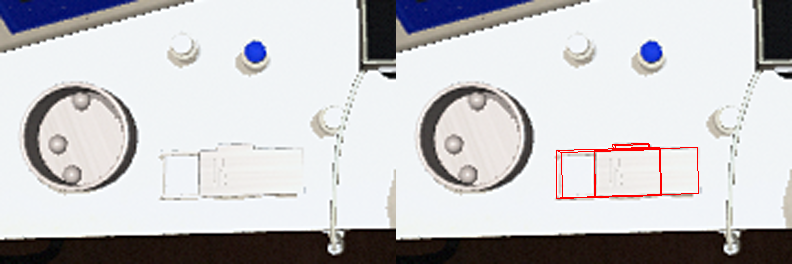

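View pics/t14.png

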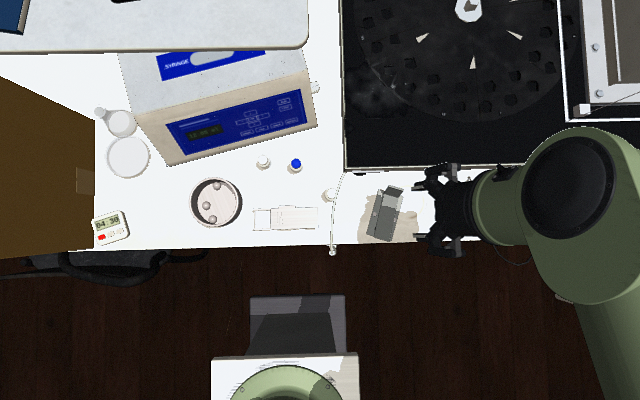

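Run:
```python
from fit import *
a=cv2.imread('pics/top0.png').astype(int);b=cv2.imread('pics/t14.png').astype(int)
for n,(x,y,w,h) in dict(jar=(185,172,62,60),v1=(254,150,18,22),v2=(286,152,20,22),v3=(320,184,12,20)).items():
    D=np.abs(a-b)[y:y+h,x:x+w].max(2); print(n,(D>40).sum(),np.argwhere(D>40)[:3].tolist())
job_done()
```

```text
jar 141 [[10, 30], [10, 33], [10, 34]]
v1 0 []
v2 0 []
v3 0 []
the job is handed in; nothing more can be done
```

The job is done and handed in at about 27 s: all three balls are in the grinding jar and the empty tin is standing flat on the bench.

- **Lift and carry:** I pinched the tin and its lid tab together (49.7 mm across), lifted it off the rest and carried it to the jar. The pictures showed the lid shut on the way and when I set the tin down level beside the jar.
- **Opening the lid:** I pushed the lid back by its tab to about 37–38 mm. The overlay showed the tin had not moved.
- **Pouring:** I gripped the tin and the open lid tab together, held the lip inside the jar rim and tipped the nose down slowly to 45°.
- **Set-down:** I returned the tin to the bench with its lid open and drew the arm back clear.

**Last checks:**
- The final top picture shows three balls in the jar, and the tin matches the flat-standing model within about a pixel.
- The areas around the three vials did not change from the first picture.
- The jar area did change (141 pixels). The balls now inside explain at least part of that. The network put the jar's centre about 1.5 pixels (about 3 mm) from where it was at first. I took this as detection noise because the jar looked unshifted, but I did not refit its position.
- The network found only two of the three vials in the last picture, so I relied on the picture comparison for the third.
- The side camera could not see the tin on the bench because the carton's flap hid it.

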